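Pack the duck away and click the slide lid shut

ROBOT

A 7-joint arm with a two-finger parallel gripper is mounted at the origin on the work surface. World frame = base frame: x ahead of the robot, y to its left, z up, the work surface at z = 0. Lengths are in m, angles in rad, forces in N, time in s.
With the tool pointing down it reaches from about 0.35 to 0.9 m from the base axis. Payload 8.1 kg.
Tool frame: the origin (TCP) lies midway between the tips of the shut fingers; the grasp point (between the pads) lies 19 mm behind it; z points along the fingers, y is the line along which they close (so a half turn about z gives the same grasp; the last joint's range is limited). The gripper opens to 92 mm and grips with 3 to 60 N. Pads are 19 mm wide; open, the fingers measure 130 mm over their backs; the gripper's body (75 mm by 190 mm) begins 47 mm behind the grasp point.
Start: joints at [1.112, 0.434, 0.025, 1.573, -0.012, 1.134, -0.075], TCP at [0.218, -0.586, 0.227] pointing down, gripper open.
Joint ranges: [-2.62, 2.62], [-0.44, 2.09], [-1.27, 1.32], [0.08, 2.57], [-1.32, 4.46], [0.12, 2], [-2.74, 2.74]. Speed limits (rad/s): [2.22, 2.22, 3.01, 3.01, 3.14, 3.14, 3.14].

INTERFACE

Orientations are given as a rotation vector (axis times angle).
In Python, from cell import arm gives the robot as it stands.
- The arm moves only by the tool move_arm, never from a script. Its argument "motion" is a list of rows, each an object of numbers: "tx", "ty", "tz": the shift along the tool's x, y, z normalised to -1 to 1, where 1 is 1000 mm; "twist": the turn about the tool's z normalised to -1 to 1, where 1 is pi/2 rad. In form: [{"tx": .., "ty": .., "tz": .., "twist": ..}, ...]. A call has 1 to 12 rows; each row shifts and turns the commanded pose from where the row before left it, along the tool's axes as they then stand; what a row does not reach is not made up. A row lasts 1/10 s, in which the tool goes at most 50 mm and 8.59 degrees, less where a joint would pass 70% of its speed; a pose out of reach is approached as far as the arm can. A call with a number of a shift or a turn outside -1 to 1 is refused whole. A call with a gripper value outside its range is refused whole. "gripper" is the gripper's target within -1 to 1 (shut at 1, half-way at 0, fully open at -1), set as the call begins (left out, the last holds). The fingers move at their own pace and stop on an object; "squeeze" is the grip in N (left out, the last holds). Time passes only in rows, so rows that do not move let the fingers close. It gives the time, the measured TCP pose, the force, the opening and the grip force at its end, in the units of the state.
- arm.observe(): the state, without advancing time (a new reading comes with each control period).
- arm.get_image(name): name is "side" or "top"; returns the picture (400x640x3 uint8, red, green, blue); there is no depth.
- arm.calibration(name): a dict with "K" (3x3 intrinsics, pixels), "k1" (the pictures are not rectified: a ray, as slopes to the right and down, at radius r is drawn at 1 + k1 r^2 times it, then the intrinsics apply), "T" (4x4, takes a point from camera to world coordinates). Camera axes: x right, y down, z forward; pixel columns grow to the right and rows downward; lengths in m; the calibration is good to about 2 mm. A picture is of the moment at which its call begins. calibration takes no time and is no camera call.
- arm.sign_off(): hands the job in; it is judged then, once.
Trained networks look in the newest picture that a camera, given by its name, has taken for a name from the list of things; names that differ only in an ending like _2 or _b are one class to them, and where a whole thing is asked for, a point or a joint stands for the part that bears it (a point fixed in the world has none). Each returns a list of dicts, best first, with "conf" (0 to 1); they miss things now and then, are a little off and sometimes report something else, mostly with a low value. They report only what shows in the picture. A call takes as long as a camera call. They do not tell look-alikes from the thing itself.
- arm.look_for(camera, query): "point" ([column, row] as shares, 0 to 1, of the picture: columns of its width, rows of its height, amid what is visible of it).
- arm.regions_of(camera, query): "region" (400x640 bool, what is visible of it) and "point" ([column, row] as shares, 0 to 1, of the picture: columns of its width, rows of its height, amid what is visible of it).
- arm.place_of(camera, query): "point" ([column, row] as shares, 0 to 1, of the picture: columns of its width, rows of its height: a listed point, or the origin of a listed thing).
The state is a dict: "clock": time; "joints": joint angles; "dq": joint speeds; "joint_efforts": joint torques, N m; "position": TCP position; "ee_rot": TCP orientation; "force": force on the tool from outside, world axes, zero at the start; "ft_torque": the same for the moment, N m; "width": opening from 0.0 (shut) to 1.0 (fully open); "gripper_force": force on a finger pad.
Only numpy, scipy, OpenCV 4.12 (cv2) and the standard library are available. Lean on these libraries where they do the work, as an engineer would, in place of code of your own. Each camera call takes 0.05 s, during which the arm holds its last target. There are 200 camera calls.

TASK

Put the red duck flat into the open bay of the wooden puzzle box, then slide the box's frog-knob lid all the way shut: over the small hidden ridge near the end of its channel and on until it rests against the cork pad behind it. Push gently so that the cork is not crushed, let go, and leave the other toys where they are.

Things in the scene. Friction and masses are not known exactly. Their poses are not given: they have to be found in the camera images.
- duck_mid (a point): Red duck puzzle piece lying flat on the table, 22 mm thick, about 40 g. The point is the centre of its body, half-way up (11 mm). The body is a 40 mm (x) by 32 mm (y) block centred there: grip it across y, from above. The head (22 mm disc) and yellow beak reach to x = +42 mm, y = +27 mm; the tail to x = -29 mm. z is up.
- box: Wooden slide-top puzzle box, fixed, 278 mm long (x), 116 wide (y), 56.5 high. Origin on the table; x runs along the channel, the way the lid closes; z up. Walls 8 mm, x = -120 to +158 mm; inside 100 mm wide, floor 8 mm above the table. Lid underside 42.5, lid top 49.5 mm above the table; rails over its long edges leave 92 mm between them and are 56.5 mm high.
- bay (a point): Floor centre of the bay that the open lid leaves uncovered: 45 mm from the box's origin along its x, 8 mm above the table; axes as the box's. The bay is 100 mm wide (y) and runs from the lid's front edge to 41 mm beyond this point along x; with the lid where it starts it is at least 80 mm long.
- frog (a point): Centre of the green frog knob on the lid: round, upright, 32 mm across, 30 mm high, on the lid's top; the point is half-way up, 64.5 mm above the table; eye bumps rise 7 mm above the knob. Axes as the box's; pushed along +x it closes the lid. It is at x = lid - 0.110 m in the box.
- lid (a joint): Lid travel in m, growing as it closes: 0 wide open, starts at 0 to 0.02, home at 0.140 give or take 0.018. Its front edge is at x = lid - 0.0155 in the box. It drags with about 4 N and stays where it is left. From 13.5 to 7 mm before home it climbs the ridge, the push rising to about 10 to 13 N; then the push falls until it meets the cork and rises again.
- mouth (a point): Middle of the slot in the end block (86 mm from the box's origin along x, 45.5 mm up) into which the lid's front runs. Inside it, out of sight, are a sprung ridge under the lid's path and a springy cork end pad behind it. The two sit together up to 18 mm nearer or farther along x from box to box; nothing shows where, it has to be felt.
- ridge (a joint): How far the hidden sprung ridge is pressed down, in m: 0 standing up (lid short of it, or past it), 0.003 when the front of the lid is on its crest.
- pad (a joint): How far the cork end pad is squeezed by the lid, in m: 0 free, 12 N per mm. After a proper push the lid's drag keeps it squeezed by about 0.0003. A push on the lid of about 10 N or more there seats it; it is crushed beyond 0.0013 (15.6 N on the cork, about 19 N of push on the lid).
- star: Yellow star piece, 22 mm thick, about 60 mm across, flat on the table; origin under its centre. To be left alone.
- fish: Blue fish piece, 22 mm thick, about 62 by 34 mm, flat on the table; origin on the table under its body. To be left alone.
- pencil_cup: Orange cup of pencils, 72 mm across, 140 mm high; origin under its centre. To be left alone.
- stacker: Ring stacking tower, 90 mm across, 119 mm high; origin under its centre. To be left alone.
- car: Small wooden toy car, 90 mm long, 57 mm high; origin under its centre. To be left alone.
Not all that is in view belongs to the job. Of the things shaped like the part that bears duck_mid, the red one is meant.

How it is judged:
By the outcome, as a careful person would: the job done as asked, in the order asked, and still so for the second after the job is handed in, with the robot touching nothing.
It also fails if it takes over 54 s, if anything falls off the work surface, if the arm or the gripper's body presses on something with over 40 N, if the wrist force passes 120 N, or if a joint passes its speed limit or range.

## Working session

There is one attempt and no reset: what is moved stays moved. The work goes in short steps, Python scripts to look and compute and a tool call to move; the robot and the scene stay as the last step left them, time stands still between calls to the robot, and variables do not carry over. Pictures are saved under pics/ and viewed, at most 10 in all, crops included, and the job is handed in when it is done.

Besides the shell and the picture viewer there is one more tool, called after "Request:" as name(argument=value, ...) on one line, values as JSON. move_arm: Moves the arm, as the interface text tells. Scaled input: -1 to 1 covers 1000 mm each way for a shift and pi/2 rad each way for a turn. Its arguments: {"type":"object","properties":{"motion":{"type":"array","items":{"type":"object","properties":{"tx":{"type":"number"},"ty":{"type":"number"},"tz":{"type":"number"},"twist":{"type":"number"}}}},"gripper":{"type":"number"},"squeeze":{"type":"number"}},"required":["motion"]}

```bash
mkdir -p pics; ls
cat > h.py <<'E'
from cell import arm
import numpy as np, cv2
from scipy.spatial.transform import Rotation as R
def ray(cam,p):
    c=arm.calibration(cam);K=np.array(c["K"]);T=np.array(c["T"])
    d=np.array([(p[0]-K[0,2])/K[0,0],(p[1]-K[1,2])/K[1,1]]);u=d.copy()
    for _ in range(30): u=d/(1+c["k1"]*(u@u))
    v=T[:3,:3]@np.array([u[0],u[1],1]);return T[:3,3],v
def at(cam,p,z):
    o,v=ray(cam,p);return o+v*(z-o[2])/v[2]
def px(cam,P):
    c=arm.calibration(cam);K=np.array(c["K"]);T=np.array(c["T"])
    q=np.linalg.inv(T)@np.append(P,1);u=q[:2]/q[2];u=u*(1+c["k1"]*(u@u))
    return K[:2,:2]@u+K[:2,2]
def pose():
    s=arm.observe();return np.array(s["position"]),R.from_rotvec(s["ee_rot"]).as_matrix(),s
def rel(t):
    p,r,s=pose();return (r.T@(np.array(t)-p))*1000
S=np.array([640,400])
E
python3 - <<'E'
from h import *
np.set_printoptions(precision=4,suppress=True)
for n in("top","side"):
    im=arm.get_image(n);cv2.imwrite(f"pics/{n}0.png",im[:,:,::-1])
    print(n,np.array(arm.calibration(n)["T"])[:3,3])
    for q,z in(("duck_mid",.011),("box",0),("bay",.008),("frog",.0645),("mouth",.0455)):
        for d in arm.place_of(n,q)[:3]:
            p=np.array(d["point"])*S;print(q,d["conf"],p,at(n,p,z))
p,r,s=pose();print(p,r,s["clock"],s["force"],s["width"])
E
```

```text
pics
top [0.4326 0.0026 1.0633]
duck_mid 0.97 [155.584 267.12 ] [0.4414 0.3261 0.011 ]
duck_mid 0.77 [226.88 202.6 ] [0.5926 0.1755 0.011 ]
duck_mid 0.61 [277.504 269.6  ] [0.4438 0.0535 0.011 ]
box 0.83 [372.992 213.6  ] [ 0.5793 -0.163   0.    ]
bay 0.85 [377.088 193.92 ] [ 0.6248 -0.1709  0.008 ]
bay 0.38 [370.304 213.48 ] [ 0.5783 -0.1555  0.008 ]
frog 0.67 [369.28 252.08] [ 0.4862 -0.1455  0.0645]
frog 0.44 [374.4  195.08] [ 0.6117 -0.1557  0.0645]
mouth 0.83 [381.632 176.6  ] [ 0.6581 -0.1749  0.0455]
mouth 0.6 [145.408 171.2  ] [0.6523 0.355  0.0455]
side [0.4386 0.6707 0.8491]
duck_mid 0.9 [364.224 357.   ] [0.4457 0.3172 0.011 ]
duck_mid 0.74 [327.296 249.32 ] [0.5728 0.0843 0.011 ]
duck_mid 0.72 [308.032 282.4  ] [0.5937 0.1799 0.011 ]
box 0.66 [348.48 179.4 ] [ 0.5709 -0.1593  0.    ]
bay 0.62 [332.8 167.2] [ 0.6202 -0.1877  0.008 ]
frog 0.9 [380.288 171.2  ] [ 0.4885 -0.1427  0.0645]
mouth 0.96 [314.816 158.32 ] [ 0.6659 -0.1719  0.0455]
[ 0.2177 -0.5859  0.2268] [[ 0.9374  0.3482  0.    ]
 [ 0.3482 -0.9374 -0.0001]
 [ 0.      0.0001 -1.    ]] 0.6 [ 0.285   0.0508 -0.3908] 1.0019988008414669
```

View pics/top0.png

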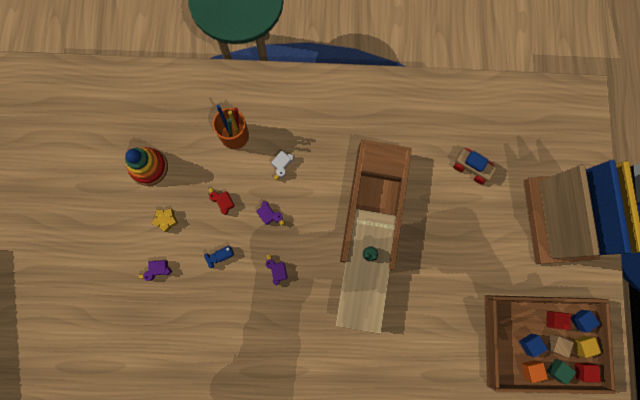

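View pics/side0.png

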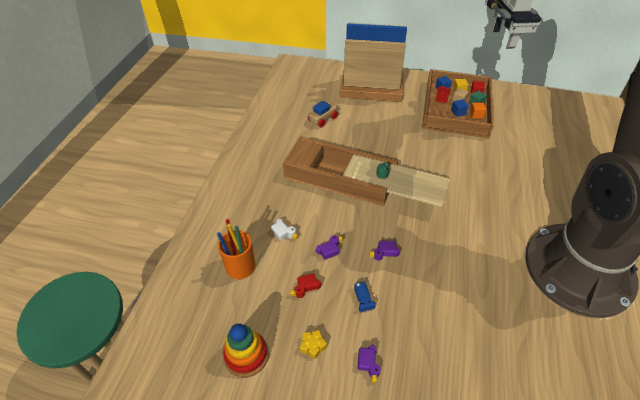

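Run:
```python
from h import *
ims={n:cv2.imread(f"pics/{n}0.png") for n in("top","side")}
def warp(n,cx,cy,w,h,s,z):
    # columns: -y to right, rows: -x down
    W,H=int(w*s),int(h*s);m=np.zeros((H,W,2),np.float32)
    for j in range(H):
        for i in range(W):
            m[j,i]=px(n,[cx+(H/2-j)/s/1000,cy+(W/2-i)/s/1000,z])
    return cv2.resize(cv2.remap(ims[n],m,None,cv2.INTER_CUBIC),None,fx=2,fy=2)
d=[warp(n,.594,.178,100,100,1.5,.022) for n in("top","side")]
for i in d:
    for k in range(0,300,30): cv2.line(i,(k,0),(k,5),(255,255,255));cv2.line(i,(0,k),(5,k),(255,255,255))
b=warp("top",.56,-.155,200,400,.75,.0565)
b2=warp("side",.56,-.155,150,400,.75,.0565)
for i in (b,b2):
    for k in range(0,600,75): cv2.line(i,(0,k),(8,k),(255,255,255))
out=np.zeros((600,800,3),np.uint8);out[:300,:300]=d[0];out[300:,:300]=d[1];out[:b.shape[0],300:300+b.shape[1]]=b;w=min(200,b2.shape[1]);out[:b2.shape[0],600:600+w]=b2[:,:w]
cv2.imwrite("pics/rect.png",out)
arm.get_image("top")
for n in ("top","side"):
    if n=="side":arm.get_image(n)
    for q in ("lid",):
        for r in arm.regions_of(n,q)[:1]:
            c,_=cv2.findContours(r["region"].astype(np.uint8),0,2);c=max(c,key=cv2.contourArea)
            P=np.array([at(n,p[0],.0495)[:2] for p in c],np.float32)*1000
            print(n,q,r["conf"],cv2.minAreaRect(P),cv2.boxPoints(cv2.minAreaRect(P)))
```

```text
Traceback (most recent call last):
  File "h.py", line 12, in px
    c=arm.calibration(cam);K=np.array(c["K"]);T=np.array(c["T"])
ValueError: time passes only in moves, steps and waits
```

Too many calibration calls; cache it.

```bash
sed -i 's/c=arm.calibration(cam)/c=cal(cam)/; 3a import functools\ncal=functools.lru_cache(None)(lambda n: arm.calibration(n))' h.py
cat > w.py <<'E'
from h import *
ims={n:cv2.imread(f"pics/{n}0.png") for n in("top","side")}
def warp(n,cx,cy,w,h,s,z):
    W,H=int(w*s),int(h*s);m=np.zeros((H,W,2),np.float32)
    for j in range(H):
        for i in range(W):
            m[j,i]=px(n,[cx+(H/2-j)/s/1000,cy+(W/2-i)/s/1000,z])
    return cv2.resize(cv2.remap(ims[n],m,None,cv2.INTER_CUBIC),None,fx=2,fy=2)
E
python3 - <<'E'
from w import *
d=[warp(n,.594,.178,100,100,1.5,.022) for n in("top","side")]
for i in d:
    for k in range(0,300,30): cv2.line(i,(k,0),(k,5),(255,255,255));cv2.line(i,(0,k),(5,k),(255,255,255))
b=warp("top",.56,-.155,200,400,.75,.0565)
b2=warp("side",.56,-.155,150,400,.75,.0565)
for i in (b,b2):
    for k in range(0,600,75): cv2.line(i,(0,k),(8,k),(255,255,255))
out=np.zeros((600,800,3),np.uint8);out[:300,:300]=d[0];out[300:,:300]=d[1];out[:b.shape[0],300:300+b.shape[1]]=b;w=min(200,b2.shape[1]);out[:b2.shape[0],600:600+w]=b2[:,:w]
cv2.imwrite("pics/rect.png",out)
for n in ("top","side"):
    arm.get_image(n)
    for r in arm.regions_of(n,"lid")[:1]:
            c,_=cv2.findContours(r["region"].astype(np.uint8),0,2);c=max(c,key=cv2.contourArea)
            P=np.array([at(n,p[0],.0495)[:2] for p in c],np.float32)*1000
            print(n,r["conf"],cv2.minAreaRect(P),cv2.boxPoints(cv2.minAreaRect(P)))
E
```

```text
top 0.79 ((449.38653564453125, -142.78224182128906), (98.72673034667969, 257.73614501953125), 81.73040771484375) [[ 314.75842 -173.0971 ]
 [ 569.8147  -210.16757]
 [ 584.01465 -112.46738]
 [ 328.95837  -75.39691]]
side 0.83 ((449.48394775390625, -140.0887451171875), (107.8685073852539, 261.14306640625), 82.35871887207031) [[ 312.90024  -176.18188 ]
 [ 571.7243   -210.90622 ]
 [ 586.0676   -103.995605]
 [ 327.2436    -69.27127 ]]
```

View pics/rect.png

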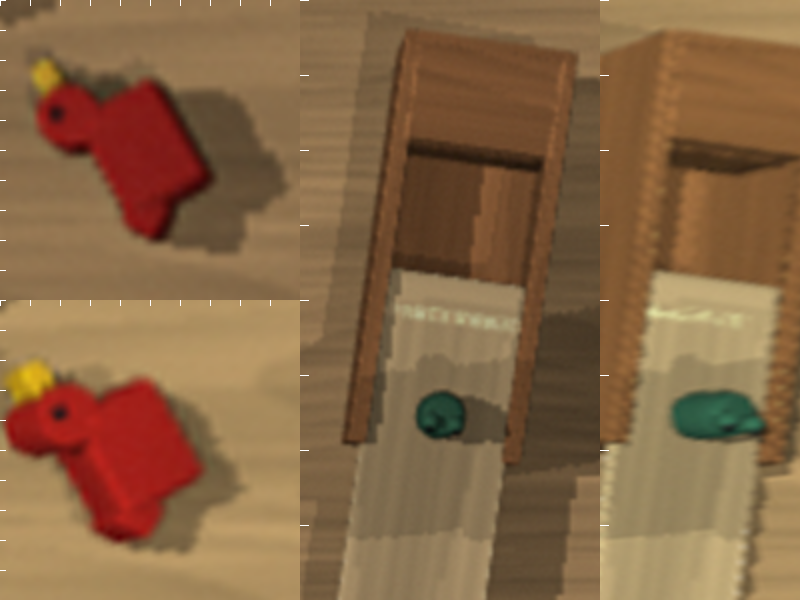

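The top and rectified views show the red duck at top-image pixel (222,202). That puts it at world (0.592, 0.181) with its x axis at about 33°. The box origin is about (0.577, -0.160), with x at about -8°. The lid front edge is near box x ≈ 0, and the frog is at top pixel (370,254).

Request:
move_arm(motion=[{"tx": 0.034,"ty": -0.0325},{"tx": 0.034,"ty": -0.0325},{"tx": 0.034,"ty": -0.0325},{"tx": 0.034,"ty": -0.0325},{"tx": 0.034,"ty": -0.0325},{"tx": 0.034,"ty": -0.0325},{"tx": 0.034,"ty": -0.0325},{"tx": 0.034,"ty": -0.0325},{"tx": 0.034,"ty": -0.0325},{"tx": 0.034,"ty": -0.0325},{"tx": 0.034,"ty": -0.0325},{"tx": 0.034,"ty": -0.0325}], gripper=-0.3)

```text
invalid input
```

Request:
move_arm(motion=[{"tx": 0.034,"ty": -0.0325},{"tx": 0.034,"ty": -0.0325},{"tx": 0.034,"ty": -0.0325},{"tx": 0.034,"ty": -0.0325},{"tx": 0.034,"ty": -0.0325},{"tx": 0.034,"ty": -0.0325},{"twist": -0.07},{"twist": -0.07},{"twist": 0}])

```text
invalid input
```

```bash
cat > r.py <<'E'
from h import *
import sys
np.set_printoptions(precision=4,suppress=True)
x,y,z,a=map(float,sys.argv[1:5])
p,r,s=pose();yaw=np.degrees(np.arctan2(r[1,0],r[0,0]))
print(s["clock"],p,"yaw",yaw,"tilt",r[:,2],"F",s["force"],"w",s["width"]*92,s["gripper_force"])
print("rel mm (current axes)",rel([x,y,z]),"twist units",-(a-yaw)/90)
t=np.radians(a);T=np.array([[np.cos(t),np.sin(t),0],[np.sin(t),-np.cos(t),0],[0,0,-1]])
print("rel mm (axes after twist)",T.T@(np.array([x,y,z])-p)*1000)
E
python3 r.py .591 .180 .003 33
```

```text
0.8 [ 0.2176 -0.5859  0.2268] yaw 20.378260008686972 tilt [-0. -0. -1.] F [0.1575 0.4873 0.3136] w 92.13712399679112 0.0
rel mm (current axes) [ 616.6863 -587.9505  223.7043] twist units -0.14024155545903363
rel mm (axes after twist) [ 730.2481 -438.9816  223.7507]
```

Request:
move_arm(motion=[{"tx": 0.034,"ty": -0.0325,"tz": 0,"twist": 0},{"tx": 0.034,"ty": -0.0325,"tz": 0,"twist": 0},{"tx": 0.034,"ty": -0.0325,"tz": 0,"twist": 0},{"tx": 0.034,"ty": -0.0325,"tz": 0,"twist": 0},{"tx": 0.034,"ty": -0.0325,"tz": 0,"twist": 0},{"tx": 0.034,"ty": -0.0325,"tz": 0,"twist": 0},{"tx": 0.034,"ty": -0.0325,"tz": 0,"twist": 0},{"tx": 0.034,"ty": -0.0325,"tz": 0,"twist": 0},{"tx": 0.034,"ty": -0.0325,"tz": 0,"twist": 0},{"tx": 0.034,"ty": -0.0325,"tz": 0,"twist": 0},{"tx": 0.034,"ty": -0.0325,"tz": 0,"twist": 0},{"tx": 0.034,"ty": -0.0325,"tz": 0,"twist": 0}], gripper=-0.3)

```text
clock: 2.0
position: [0.465, -0.0765, 0.2271]
ee_rot: [3.092, 0.555, 0.001]
force: [1.5, -0.8, 0.1]
width: 0.652
gripper_force: 0.0
```

Request:
move_arm(motion=[{"tx": 0.034,"ty": -0.0325,"tz": 0,"twist": 0},{"tx": 0.034,"ty": -0.0325,"tz": 0,"twist": 0},{"tx": 0.034,"ty": -0.0325,"tz": 0,"twist": 0},{"tx": 0.034,"ty": -0.0325,"tz": 0,"twist": 0},{"tx": 0.034,"ty": -0.0325,"tz": 0,"twist": 0},{"tx": 0.034,"ty": -0.0325,"tz": 0,"twist": -0.07},{"tx": 0,"ty": 0,"tz": 0.045,"twist": -0.07},{"tx": 0,"ty": 0,"tz": 0.045,"twist": 0},{"tx": 0,"ty": 0,"tz": 0,"twist": 0},{"tx": 0,"ty": 0,"tz": 0,"twist": 0}])

```text
clock: 3.0
position: [0.5875, 0.1754, 0.1371]
ee_rot: [3.013, 0.891, -0.002]
force: [-0.2, 0.6, 0.8]
width: 0.649
gripper_force: 0.0
```

```bash
python3 r.py .591 .180 .003 33; python3 -c "
from h import *
im=arm.get_image('top');im2=arm.get_image('side')
o=np.hstack([cv2.resize(im[140:270,160:290],(400,400)),cv2.resize(im2[220:350,240:370],(400,400))])
cv2.imwrite('pics/a1.png',o[:,:,::-1])"
```

```text
3.0 [0.5875 0.1754 0.1371] yaw 32.940426334510775 tilt [-0.0013 -0.0004 -1.    ] F [-0.1639  0.6095  0.8372] w 59.70009074457274 0.0
rel mm (current axes) [  5.628   -1.9303 134.1019] twist units -0.0006619296165469437
rel mm (axes after twist) [  5.4531  -1.9706 134.1085]
```

View pics/a1.png

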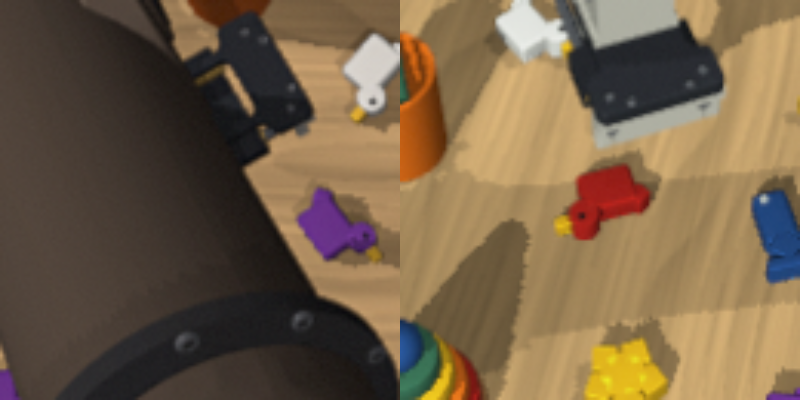

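The side view shows the gripper above and behind the red duck, at crop pixel (610,195), with nothing in the way of the descent. Next I descend and grip.

Request:
move_arm(motion=[{"tx": 0.0055,"ty": -0.002,"tz": 0.04,"twist": 0},{"tx": 0,"ty": 0,"tz": 0.04,"twist": 0},{"tx": 0,"ty": 0,"tz": 0.03,"twist": 0},{"tx": 0,"ty": 0,"tz": 0.014,"twist": 0},{"tx": 0,"ty": 0,"tz": 0.009,"twist": 0},{"tx": 0,"ty": 0,"tz": 0,"twist": 0},{"tx": 0,"ty": 0,"tz": 0,"twist": 0}])

```text
clock: 3.8
position: [0.5924, 0.1808, 0.0055]
ee_rot: [-3.012, -0.891, -0.004]
force: [0.1, -0.3, 0.4]
width: 0.649
gripper_force: 0.0
```

Request:
move_arm(motion=[{"tx": 0,"ty": 0,"tz": 0,"twist": 0},{"tx": 0,"ty": 0,"tz": 0,"twist": 0},{"tx": 0,"ty": 0,"tz": 0,"twist": 0},{"tx": 0,"ty": 0,"tz": 0,"twist": 0},{"tx": 0,"ty": 0,"tz": 0,"twist": 0},{"tx": 0,"ty": 0,"tz": 0,"twist": 0},{"tx": 0,"ty": 0,"tz": 0,"twist": 0}], gripper=1, squeeze=12)

```text
clock: 4.5
position: [0.5914, 0.1803, 0.004]
ee_rot: [3.012, 0.892, 0.001]
force: [-1.7, -1.1, 5.1]
width: 0.354
gripper_force: 11.7
```

Request:
move_arm(motion=[{"tx": 0,"ty": 0,"tz": -0.03,"twist": 0},{"tx": 0,"ty": 0,"tz": -0.04,"twist": 0},{"tx": 0,"ty": 0,"tz": -0.04,"twist": 0},{"tx": 0,"ty": 0,"tz": -0.03,"twist": 0},{"tx": 0,"ty": 0,"tz": 0,"twist": 0}])

```text
clock: 5.0
position: [0.5935, 0.1816, 0.1482]
ee_rot: [-3.012, -0.891, -0.011]
force: [0.4, 1.1, -0.5]
width: 0.353
gripper_force: 11.7
```

```bash
python3 r.py .613 -.1652 .140 -8; python3 -c "
from h import *
im2=arm.get_image('side')
cv2.imwrite('pics/a2.png',cv2.resize(im2[180:340,220:420],(700,560))[:,:,::-1])"
```

```text
5.0 [0.5935 0.1816 0.1482] yaw 32.977737051098835 tilt [ 0.0068  0.0027 -1.    ] F [ 0.367   1.1248 -0.5455] w 32.51381428259799 11.683111488819122
rel mm (current axes) [-172.4699  301.5641    7.435 ] twist units 0.45530818945665374
rel mm (axes after twist) [ 67.595  340.7423   8.2243]
```

View pics/a2.png

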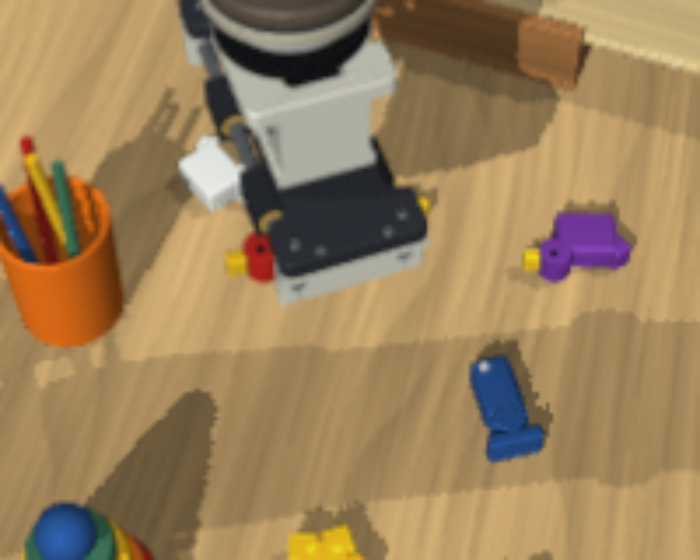

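The duck is held (32.5 mm opening) and its red head shows in front of the fingers at crop pixel (258,258). Now over the bay.

Request:
move_arm(motion=[{"tx": -0.0217,"ty": 0.038,"tz": 0,"twist": 0},{"tx": -0.0217,"ty": 0.038,"tz": 0,"twist": 0},{"tx": -0.0217,"ty": 0.038,"tz": 0,"twist": 0},{"tx": -0.0217,"ty": 0.038,"tz": 0,"twist": 0},{"tx": -0.0217,"ty": 0.038,"tz": 0,"twist": 0},{"tx": -0.0217,"ty": 0.038,"tz": 0,"twist": 0},{"tx": -0.0217,"ty": 0.038,"tz": 0,"twist": 0},{"tx": -0.0217,"ty": 0.038,"tz": 0,"twist": 0.091},{"tx": 0,"ty": 0,"tz": 0,"twist": 0.091},{"tx": 0,"ty": 0,"tz": 0,"twist": 0.091},{"tx": 0,"ty": 0,"tz": 0,"twist": 0.091},{"tx": 0,"ty": 0,"tz": 0,"twist": 0.091}])

```text
clock: 6.25
position: [0.6099, -0.1692, 0.1418]
ee_rot: [-3.133, 0.228, 0.005]
force: [-0.2, 0.3, 0.1]
width: 0.354
gripper_force: 11.7
```

Request:
move_arm(motion=[{"tx": 0,"ty": 0,"tz": 0,"twist": 0},{"tx": 0,"ty": 0,"tz": 0,"twist": 0}])

```text
clock: 6.45
position: [0.6104, -0.169, 0.1426]
ee_rot: [3.134, -0.211, -0.003]
force: [0.1, 0.8, -0.3]
width: 0.355
gripper_force: 11.7
```

```bash
python3 r.py .611 -.167 .080 -8; python3 -c "
from h import *
for n in ('top','side'):
  im=arm.get_image(n); cv2.imwrite(f'pics/b_{n}.png',im[:,:,::-1])
a=cv2.imread('pics/b_top.png')[130:280,300:450];b=cv2.imread('pics/b_side.png')[90:240,250:400]
cv2.imwrite('pics/a3.png',np.hstack([cv2.resize(a,(400,400)),cv2.resize(b,(400,400))]))"
```

```text
6.45 [ 0.6104 -0.169   0.1426] yaw -7.711444590757808 tilt [-0.0019  0.     -1.    ] F [ 0.1051  0.7713 -0.2587] w 32.65165830364969 11.683244705200195
rel mm (current axes) [ 0.4516 -2.0765 62.5498] twist units 0.0032061712138021312
rel mm (axes after twist) [ 0.3209 -2.0632 62.5511]
```

View pics/a3.png

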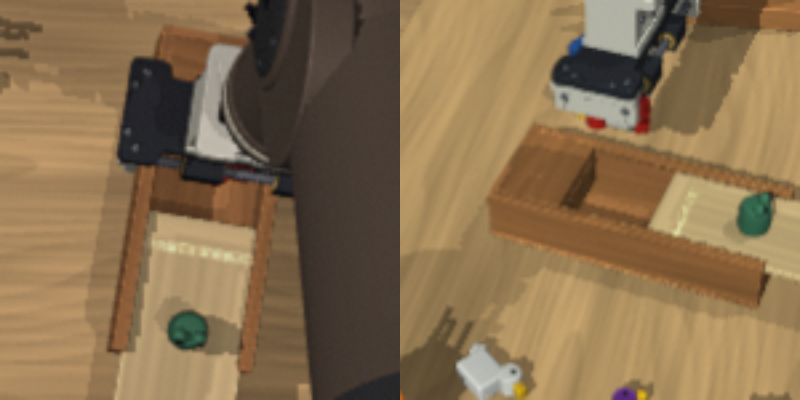

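The top and side views show the duck above the bay, between the lid edge and the end block. I lower it next.

Request:
move_arm(motion=[{"tx": 0.0005,"ty": -0.002,"tz": 0.03,"twist": 0},{"tx": 0,"ty": 0,"tz": 0.03,"twist": 0},{"tx": 0,"ty": 0,"tz": 0.02,"twist": 0},{"tx": 0,"ty": 0,"tz": 0.015,"twist": 0},{"tx": 0,"ty": 0,"tz": 0.01,"twist": 0},{"tx": 0,"ty": 0,"tz": 0,"twist": 0},{"tx": 0,"ty": 0,"tz": 0,"twist": 0}])

```text
clock: 7.25
position: [0.6123, -0.1674, 0.0394]
ee_rot: [3.134, -0.218, 0.001]
force: [-0.2, 0.2, 0.4]
width: 0.354
gripper_force: 11.7
```

Request:
move_arm(motion=[{"tx": 0,"ty": 0,"tz": 0.008,"twist": 0},{"tx": 0,"ty": 0,"tz": 0.008,"twist": 0},{"tx": 0,"ty": 0,"tz": 0.006,"twist": 0},{"tx": 0,"ty": 0,"tz": 0,"twist": 0},{"tx": 0,"ty": 0,"tz": 0,"twist": 0}])

```text
clock: 7.75
position: [0.6117, -0.1673, 0.0165]
ee_rot: [-3.134, 0.218, 0.001]
force: [0.7, -0.3, 0.0]
width: 0.351
gripper_force: 11.7
```

Request:
move_arm(motion=[{"tx": 0,"ty": 0,"tz": 0.003,"twist": 0},{"tx": 0,"ty": 0,"tz": 0.001,"twist": 0},{"tx": 0,"ty": 0,"tz": 0,"twist": 0},{"tx": 0,"ty": 0,"tz": 0,"twist": 0}])

```text
clock: 8.15
position: [0.6119, -0.1673, 0.0128]
ee_rot: [3.134, -0.218, 0.0]
force: [0.4, 0.4, 0.1]
width: 0.352
gripper_force: 11.7
```

Request:
move_arm(motion=[{"tx": 0,"ty": 0,"tz": 0,"twist": 0},{"tx": 0,"ty": 0,"tz": 0,"twist": 0},{"tx": 0,"ty": 0,"tz": 0,"twist": 0},{"tx": 0,"ty": 0,"tz": 0,"twist": 0}], gripper=0.09)

```text
clock: 8.55
position: [0.6119, -0.1673, 0.0128]
ee_rot: [3.134, -0.218, 0.0]
force: [-0.3, -0.4, -1.4]
width: 0.457
gripper_force: 0.0
```

Request:
move_arm(motion=[{"tx": 0,"ty": 0,"tz": -0.01,"twist": 0},{"tx": 0,"ty": 0,"tz": -0.02,"twist": 0},{"tx": 0,"ty": 0,"tz": -0.04,"twist": 0},{"tx": 0,"ty": 0,"tz": -0.045,"twist": 0},{"tx": 0,"ty": 0,"tz": -0.03,"twist": 0},{"tx": -0.042,"ty": 0,"tz": 0,"twist": 0},{"tx": -0.042,"ty": 0,"tz": 0,"twist": 0},{"tx": -0.042,"ty": 0,"tz": 0,"twist": 0},{"tx": -0.042,"ty": 0,"tz": 0,"twist": 0},{"tx": 0,"ty": 0,"tz": 0,"twist": 0},{"tx": 0,"ty": 0,"tz": 0,"twist": 0}])

```text
clock: 9.65
position: [0.4452, -0.1442, 0.1588]
ee_rot: [3.133, -0.219, 0.002]
force: [0.8, -0.8, -0.1]
width: 0.455
gripper_force: 0.0
```

Request:
move_arm(motion=[{"tx": 0,"ty": 0,"tz": 0,"twist": 0},{"tx": 0,"ty": 0,"tz": 0,"twist": 0},{"tx": 0,"ty": 0,"tz": 0,"twist": 0}], gripper=1)

```text
clock: 9.95
position: [0.4463, -0.144, 0.1577]
ee_rot: [-3.134, 0.218, -0.0]
force: [-0.0, 0.1, -0.1]
width: 0.242
gripper_force: 0.0
```

```bash
python3 r.py .4426 -.1412 .057 -8; python3 -c "
from h import *
for n in ('top','side'):
  im=arm.get_image(n); cv2.imwrite(f'pics/c_{n}.png',im[:,:,::-1])
for d in arm.place_of('side','frog')[:2]:
  p=np.array(d['point'])*S;print(d['conf'],p,at('side',p,.0645))
a=cv2.imread('pics/c_top.png')[130:280,300:450];b=cv2.imread('pics/c_side.png')[90:240,270:420]
cv2.imwrite('pics/a4.png',np.hstack([cv2.resize(a,(400,400)),cv2.resize(b,(400,400))]))"
```

```text
9.95 [ 0.4463 -0.144   0.1577] yaw -7.956946744580736 tilt [ 0.0002  0.0002 -1.    ] F [-0.0248  0.0679 -0.0745] w 22.297503979953248 0.0
rel mm (current axes) [ -4.0332  -2.2372 100.6658] twist units 0.00047836950465848853
rel mm (axes after twist) [ -4.0149  -2.2541 100.6662]
0.91 [381.504 170.92 ] [ 0.48569182 -0.14437613  0.0645    ]
```

View pics/a4.png

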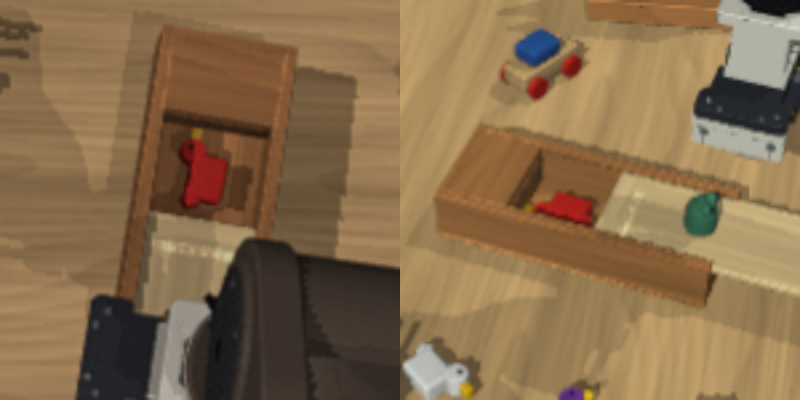

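The duck lies flat in the bay at crop pixels (205,172) in the top view and (565,208) in the side view. Next I bring the shut fingers down behind the frog.

Request:
move_arm(motion=[{"tx": -0.008,"ty": -0.001,"tz": 0.03,"twist": 0},{"tx": 0,"ty": 0,"tz": 0.03,"twist": 0},{"tx": 0,"ty": 0,"tz": 0.025,"twist": 0},{"tx": 0,"ty": 0,"tz": 0.014,"twist": 0},{"tx": 0,"ty": 0,"tz": 0,"twist": 0},{"tx": 0,"ty": 0,"tz": 0,"twist": 0},{"tx": 0,"ty": 0,"tz": 0,"twist": 0}])

```text
clock: 10.8
position: [0.4384, -0.1421, 0.0596]
ee_rot: [3.134, -0.218, 0.002]
force: [-0.4, -0.2, 0.7]
width: 0.004
gripper_force: 0.0
```

Request:
move_arm(motion=[{"tx": 0.007,"ty": 0,"tz": 0,"twist": 0},{"tx": 0.007,"ty": 0,"tz": 0,"twist": 0},{"tx": 0.007,"ty": 0,"tz": 0,"twist": 0},{"tx": 0,"ty": 0,"tz": 0,"twist": 0}])

```text
clock: 11.2
position: [0.4595, -0.1449, 0.0589]
ee_rot: [3.134, -0.218, 0.001]
force: [-0.0, 0.2, 0.2]
width: 0.007
gripper_force: 0.0
```

Request:
move_arm(motion=[{"tx": 0.008,"ty": 0,"tz": 0,"twist": 0},{"tx": 0.008,"ty": 0,"tz": 0,"twist": 0},{"tx": 0.008,"ty": 0,"tz": 0,"twist": 0},{"tx": 0.008,"ty": 0,"tz": 0,"twist": 0},{"tx": 0.008,"ty": 0,"tz": 0,"twist": 0}])

```text
clock: 11.7
position: [0.4985, -0.1505, 0.0585]
ee_rot: [3.134, -0.218, -0.001]
force: [-3.8, 0.6, 1.3]
width: 0.004
gripper_force: 2.1
```

```bash
python3 -c "
from h import *
p,r,s=pose();print(p,s['force'],r.T@np.array(s['force']))"
```

```text
[ 0.49848506 -0.1505085   0.05851663] [-3.78265735  0.60420712  1.29743179] [-3.83072756 -0.0734326  -1.29500043]
```

Request:
move_arm(motion=[{"tx": 0.007,"ty": 0,"tz": 0,"twist": 0},{"tx": 0.007,"ty": 0,"tz": 0,"twist": 0},{"tx": 0.007,"ty": 0,"tz": 0,"twist": 0},{"tx": 0.007,"ty": 0,"tz": 0,"twist": 0},{"tx": 0.007,"ty": 0,"tz": 0,"twist": 0}])

```text
clock: 12.2
position: [0.5331, -0.1554, 0.0586]
ee_rot: [3.134, -0.218, -0.0]
force: [-4.2, -0.8, -1.0]
width: 0.01
gripper_force: 2.1
```

Request:
move_arm(motion=[{"tx": 0.003,"ty": 0,"tz": 0,"twist": 0},{"tx": 0.002,"ty": 0,"tz": 0,"twist": 0},{"tx": 0.002,"ty": 0,"tz": 0,"twist": 0}])

```text
clock: 12.5
position: [0.5396, -0.1563, 0.0587]
ee_rot: [3.134, -0.218, -0.0]
force: [-3.5, -0.4, -0.0]
width: 0.003
gripper_force: 2.0
```

Request:
move_arm(motion=[{"tx": 0.002,"ty": 0,"tz": 0,"twist": 0},{"tx": 0.002,"ty": 0,"tz": 0,"twist": 0}])

```text
clock: 12.7
position: [0.5435, -0.1568, 0.0586]
ee_rot: [3.134, -0.218, -0.001]
force: [-4.4, -1.4, -1.5]
width: 0.005
gripper_force: 2.0
```

Request:
move_arm(motion=[{"tx": 0.002,"ty": 0,"tz": 0,"twist": 0},{"tx": 0.002,"ty": 0,"tz": 0,"twist": 0}])

```text
clock: 12.9
position: [0.5476, -0.1574, 0.0587]
ee_rot: [3.134, -0.218, -0.0]
force: [-4.4, -1.2, -1.3]
width: 0.005
gripper_force: 1.9
```

Request:
move_arm(motion=[{"tx": 0.001,"ty": 0,"tz": 0,"twist": 0},{"tx": 0.001,"ty": 0,"tz": 0,"twist": 0}])

```text
clock: 13.1
position: [0.5496, -0.1577, 0.0587]
ee_rot: [3.134, -0.218, -0.0]
force: [-3.6, -1.4, -1.8]
width: 0.005
gripper_force: 1.9
```

Request:
move_arm(motion=[{"tx": 0.001,"ty": 0,"tz": 0,"twist": 0},{"tx": 0.001,"ty": 0,"tz": 0,"twist": 0}])

```text
clock: 13.3
position: [0.5515, -0.1579, 0.0587]
ee_rot: [3.134, -0.218, -0.0]
force: [-4.9, -1.9, -2.0]
width: 0.006
gripper_force: 1.9
```

Request:
move_arm(motion=[{"tx": 0.001,"ty": 0,"tz": 0,"twist": 0},{"tx": 0.001,"ty": 0,"tz": 0,"twist": 0}])

```text
clock: 13.5
position: [0.5536, -0.1582, 0.0588]
ee_rot: [3.134, -0.218, 0.0]
force: [-4.4, -1.4, -1.9]
width: 0.007
gripper_force: 1.9
```

Request:
move_arm(motion=[{"tx": 0.001,"ty": 0,"tz": 0,"twist": 0},{"tx": 0.001,"ty": 0,"tz": 0,"twist": 0}])

```text
clock: 13.7
position: [0.5556, -0.1584, 0.0587]
ee_rot: [3.134, -0.218, 0.0]
force: [-3.8, -1.7, -1.7]
width: 0.007
gripper_force: 1.9
```

Request:
move_arm(motion=[{"tx": 0.001,"ty": 0,"tz": 0,"twist": 0},{"tx": 0.001,"ty": 0,"tz": 0,"twist": 0}])

```text
clock: 13.9
position: [0.5576, -0.1587, 0.0587]
ee_rot: [-3.134, 0.218, 0.0]
force: [-4.4, -1.5, -1.2]
width: 0.006
gripper_force: 1.9
```

Request:
move_arm(motion=[{"tx": 0.001,"ty": 0,"tz": 0,"twist": 0},{"tx": 0.001,"ty": 0,"tz": 0,"twist": 0},{"tx": 0.001,"ty": 0,"tz": 0,"twist": 0}])

```text
clock: 14.2
position: [0.5605, -0.1592, 0.0588]
ee_rot: [3.134, -0.218, 0.0]
force: [-4.7, -1.6, -1.0]
width: 0.004
gripper_force: 1.9
```

Request:
move_arm(motion=[{"tx": 0.001,"ty": 0,"tz": 0,"twist": 0},{"tx": 0.001,"ty": 0,"tz": 0,"twist": 0},{"tx": 0.001,"ty": 0,"tz": 0,"twist": 0}])

```text
clock: 14.5
position: [0.5635, -0.1596, 0.0587]
ee_rot: [3.134, -0.218, 0.0]
force: [-4.4, -1.2, -0.8]
width: 0.007
gripper_force: 1.9
```

Request:
move_arm(motion=[{"tx": 0.001,"ty": 0,"tz": 0,"twist": 0},{"tx": 0.001,"ty": 0,"tz": 0,"twist": 0},{"tx": 0.001,"ty": 0,"tz": 0,"twist": 0}])

```text
clock: 14.8
position: [0.5654, -0.1599, 0.0586]
ee_rot: [3.134, -0.218, -0.003]
force: [-9.6, -0.4, 3.4]
width: 0.006
gripper_force: 4.4
```

Request:
move_arm(motion=[{"tx": 0.001,"ty": 0,"tz": 0,"twist": 0}])

```text
clock: 14.9
position: [0.5661, -0.1599, 0.0586]
ee_rot: [-3.134, 0.218, 0.004]
force: [-9.5, -0.7, 4.3]
width: 0.002
gripper_force: 4.5
```

Request:
move_arm(motion=[{"tx": 0.001,"ty": 0,"tz": 0,"twist": 0}])

```text
clock: 15.0
position: [0.5671, -0.1601, 0.0586]
ee_rot: [-3.134, 0.218, 0.004]
force: [-9.9, -1.3, 3.0]
width: 0.006
gripper_force: 4.3
```

Request:
move_arm(motion=[{"tx": 0.001,"ty": 0,"tz": 0,"twist": 0}])

```text
clock: 15.1
position: [0.5682, -0.1602, 0.0587]
ee_rot: [3.134, -0.218, -0.003]
force: [-8.1, -0.1, 2.6]
width: 0.006
gripper_force: 3.9
```

Request:
move_arm(motion=[{"tx": 0.001,"ty": 0,"tz": 0,"twist": 0}])

```text
clock: 15.2
position: [0.5695, -0.1604, 0.0587]
ee_rot: [3.134, -0.218, -0.003]
force: [-7.0, -0.8, 1.3]
width: 0.009
gripper_force: 3.2
```

Request:
move_arm(motion=[{"tx": 0.001,"ty": 0,"tz": 0,"twist": 0}])

```text
clock: 15.3
position: [0.5709, -0.1606, 0.0587]
ee_rot: [3.134, -0.218, -0.001]
force: [-5.9, -1.1, -0.1]
width: 0.006
gripper_force: 2.5
```

Request:
move_arm(motion=[{"tx": 0.001,"ty": 0,"tz": 0,"twist": 0}])

```text
clock: 15.4
position: [0.5723, -0.1608, 0.0588]
ee_rot: [3.134, -0.218, -0.0]
force: [-4.4, -1.3, -1.3]
width: 0.003
gripper_force: 1.8
```

Request:
move_arm(motion=[{"tx": 0.001,"ty": 0,"tz": 0,"twist": 0}])

```text
clock: 15.5
position: [0.5737, -0.1608, 0.0588]
ee_rot: [-3.134, 0.218, -0.001]
force: [-1.5, -0.1, -1.2]
width: 0.004
gripper_force: 1.2
```

Request:
move_arm(motion=[{"tx": 0.001,"ty": 0,"tz": 0,"twist": 0}])

```text
clock: 15.6
position: [0.5752, -0.1608, 0.059]
ee_rot: [-3.134, 0.218, -0.002]
force: [-0.5, 0.2, -0.2]
width: 0.004
gripper_force: 0.8
```

Request:
move_arm(motion=[{"tx": 0.001,"ty": 0,"tz": 0,"twist": 0}])

```text
clock: 15.7
position: [0.5763, -0.1609, 0.059]
ee_rot: [-3.134, 0.218, -0.002]
force: [-1.6, 0.2, -0.6]
width: 0.007
gripper_force: 0.8
```

Request:
move_arm(motion=[{"tx": 0.0005,"ty": 0,"tz": 0,"twist": 0}])

```text
clock: 15.8
position: [0.5765, -0.161, 0.059]
ee_rot: [-3.134, 0.218, -0.002]
force: [-2.1, -0.4, 0.1]
width: 0.001
gripper_force: 1.1
```

Request:
move_arm(motion=[{"tx": 0.0005,"ty": 0,"tz": 0,"twist": 0}])

```text
clock: 15.9
position: [0.5766, -0.161, 0.0589]
ee_rot: [-3.134, 0.218, -0.001]
force: [-2.8, 0.2, 1.6]
width: 0.004
gripper_force: 1.5
```

Request:
move_arm(motion=[{"tx": 0.0005,"ty": 0,"tz": 0,"twist": 0}])

```text
clock: 16.0
position: [0.5768, -0.1611, 0.0589]
ee_rot: [-3.134, 0.218, 0.0]
force: [-3.7, 1.2, 2.9]
width: 0.004
gripper_force: 1.8
```

Request:
move_arm(motion=[{"tx": 0.0005,"ty": 0,"tz": 0,"twist": 0}])

```text
clock: 16.1
position: [0.5772, -0.1611, 0.0588]
ee_rot: [-3.134, 0.218, 0.0]
force: [-4.4, 1.3, 3.0]
width: 0.004
gripper_force: 2.0
```

Request:
move_arm(motion=[{"tx": 0.0005,"ty": 0,"tz": 0,"twist": 0}])

```text
clock: 16.2
position: [0.5777, -0.1612, 0.0588]
ee_rot: [-3.134, 0.218, 0.0]
force: [-4.7, 2.3, 2.3]
width: 0.005
gripper_force: 2.1
```

Request:
move_arm(motion=[{"tx": 0.0005,"ty": 0,"tz": 0,"twist": 0}])

```text
clock: 16.3
position: [0.5781, -0.1613, 0.0588]
ee_rot: [-3.134, 0.218, 0.001]
force: [-5.3, 1.5, 3.2]
width: 0.003
gripper_force: 2.7
```

Request:
move_arm(motion=[{"tx": 0,"ty": 0,"tz": 0,"twist": 0}])

```text
clock: 16.4
position: [0.5781, -0.1613, 0.0587]
ee_rot: [-3.134, 0.218, 0.001]
force: [-5.3, 2.3, 4.0]
width: -0.001
gripper_force: 2.5
```

Request:
move_arm(motion=[{"tx": 0.0005,"ty": 0,"tz": 0,"twist": 0}])

```text
clock: 16.5
position: [0.5783, -0.1613, 0.0587]
ee_rot: [-3.134, 0.218, 0.002]
force: [-6.4, 2.3, 3.9]
width: 0.002
gripper_force: 3.3
```

Request:
move_arm(motion=[{"tx": 0.0005,"ty": 0,"tz": 0,"twist": 0}])

```text
clock: 16.6
position: [0.5785, -0.1614, 0.0586]
ee_rot: [-3.134, 0.218, 0.003]
force: [-6.3, 2.7, 5.6]
width: 0.005
gripper_force: 3.8
```

Request:
move_arm(motion=[{"tx": 0.0005,"ty": 0,"tz": 0,"twist": 0}])

```text
clock: 16.7
position: [0.5786, -0.1614, 0.0586]
ee_rot: [-3.134, 0.218, 0.003]
force: [-7.6, 2.5, 6.7]
width: 0.003
gripper_force: 4.4
```

Request:
move_arm(motion=[{"tx": 0.0005,"ty": 0,"tz": 0,"twist": 0},{"tx": 0.0005,"ty": 0,"tz": 0,"twist": 0}])

```text
clock: 16.9
position: [0.579, -0.1615, 0.0585]
ee_rot: [-3.134, 0.218, 0.005]
force: [-10.8, 2.3, 7.2]
width: 0.007
gripper_force: 5.5
```

Request:
move_arm(motion=[{"tx": 0.0005,"ty": 0,"tz": 0,"twist": 0}])

```text
clock: 17.0
position: [0.5791, -0.1615, 0.0585]
ee_rot: [-3.134, 0.218, 0.006]
force: [-10.5, 3.7, 8.1]
width: 0.005
gripper_force: 6.1
```

Request:
move_arm(motion=[{"tx": 0.0005,"ty": 0,"tz": 0,"twist": 0}])

```text
clock: 17.1
position: [0.5793, -0.1615, 0.0584]
ee_rot: [-3.134, 0.218, 0.007]
force: [-12.2, 3.3, 10.4]
width: 0.008
gripper_force: 6.6
```

Request:
move_arm(motion=[{"tx": 0,"ty": 0,"tz": 0,"twist": 0},{"tx": 0,"ty": 0,"tz": 0,"twist": 0}])

```text
clock: 17.3
position: [0.5793, -0.1615, 0.0584]
ee_rot: [-3.134, 0.218, 0.007]
force: [-12.0, 3.6, 9.0]
width: 0.008
gripper_force: 6.2
```

Request:
move_arm(motion=[{"tx": -0.002,"ty": 0,"tz": 0,"twist": 0},{"tx": -0.004,"ty": 0,"tz": 0,"twist": 0},{"tx": -0.01,"ty": 0,"tz": 0,"twist": 0},{"tx": -0.02,"ty": 0,"tz": 0,"twist": 0},{"tx": 0,"ty": 0,"tz": -0.04,"twist": 0},{"tx": -0.02,"ty": 0,"tz": -0.045,"twist": 0},{"tx": -0.045,"ty": 0,"tz": -0.02,"twist": 0},{"tx": -0.045,"ty": 0,"tz": 0,"twist": 0},{"tx": -0.02,"ty": 0,"tz": 0,"twist": 0},{"tx": 0,"ty": 0,"tz": 0,"twist": 0},{"tx": 0,"ty": 0,"tz": 0,"twist": 0}])

```text
clock: 18.4
position: [0.4177, -0.1394, 0.1642]
ee_rot: [3.133, -0.219, 0.003]
force: [0.2, -0.2, 0.0]
width: 0.007
gripper_force: 0.0
```

```bash
python3 -c "
from h import *
for n in ('top','side'):
  im=arm.get_image(n); cv2.imwrite(f'pics/d_{n}.png',im[:,:,::-1])
  for d in arm.place_of(n,'frog')[:1]:
    p=np.array(d['point'])*S;q=at(n,p,.0645);print(n,d['conf'],q,(q-[.5773,-.1602,0])@[.9903,-.1392,0]+.110)
a=cv2.imread('pics/d_top.png')[130:280,300:450];b=cv2.imread('pics/d_side.png')[90:240,270:420]
cv2.imwrite('pics/a5.png',np.hstack([cv2.resize(a,(400,400)),cv2.resize(b,(400,400))]))"
```

```text
top 0.8 [ 0.61007833 -0.16310083  0.0645    ] 0.14286417053877387
side 0.61 [ 0.59903249 -0.16857851  0.0645    ] 0.13268796935065272
```

View pics/a5.png

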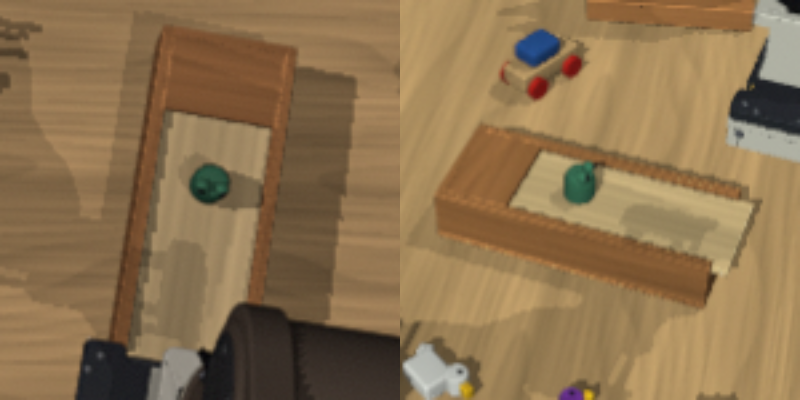

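The views show the lid shut under the end block, with the frog at crop pixel (210,183) and the robot clear. The ridge was felt at TCP x ≈ 0.5645 and the cork at about 0.578, which matches the 13.5 mm spacing given.

```bash
python3 -c "
from cell import arm
print(arm.sign_off())"
```

```text
the job is handed in; nothing more can be done
None
```

The red duck lies flat in the bay and the lid is shut: I felt it go over the ridge and pushed it onto the cork with about 12.5 N. The arm is clear, no other toys were touched, and the job was handed in at about 18.5 s.

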